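# Hang a stage insert on its gravity-latched peg

## Task

Take the slide insert (the metal frame with the rectangular window) out of the rack by its tab and slide its eye onto the stand's peg, so that the eye lifts the gravity flap and the flap drops shut behind it. Keep a hold of the insert and tug it gently outward against the hanging flap to check that it locks, then let go so that it hangs still on the peg. Work gently, without forcing anything against the stand, and leave the other insert and the things around alone.

Things in the scene. Friction and masses are not known exactly. Their poses are not given: they have to be found in the camera images.
- slide_insert: The insert to hang: upright aluminium frame, 10 mm thick (its y), 0.16 kg +-30 %, standing in one of the rack's two slots. Origin: centre of its underside; x along its width, z up; front and back alike. Lowest a plate 80 mm wide, 72 mm high (z 0 to 72) with a RECTANGULAR window 54 x 40 mm; above it the eye, under a top bar 40 mm wide (z 94 to 106), then the tab.
- slide_insert_eye (a point): Centre of the slide insert's eye, 83 mm above its underside: a rectangular opening through the plate, 24 mm wide and 22 mm high (z 72 to 94), between side bars 8 mm wide.
- dish_insert: The other insert, to be left standing in the rack: like the slide insert, but with a ROUND window of 46 mm diameter and a broad, low tab (46 mm wide, 20 mm high, ending 126 mm above its underside). Origin: centre of its underside.
- rack: Grey rack fixed to the table, 110 (x) by 140 (y) by 30 mm high. Origin: centre of its underside. Two slots along its x, at y = -37 and +37 mm, formed by cheeks at both ends, 13 mm wide, floor 8 mm above the table: the slide insert's tab is 114 to 148 mm above the table; draw it straight up 22 mm to free it.
- stand: Storage stand, fixed. Origin: centre of the underside of its base plate (140 mm in x, 150 mm in y, 10 mm thick). A post 34 mm wide stands at y = -75 to -55 mm, 190 mm high. A level round steel peg, 10 mm in diameter, runs from it along the stand's +y at x = 0, from y = -55 to its free end at y = +45 mm. It is rigid and touching it is stiff: forces build up within a millimetre.
- flap (a joint): Steel gravity flap, 12 x 5 x 28 mm, 35 g, hinged across the peg at y = +40 mm of the stand, 9 mm below the peg's axis. Joint in rad: 0 hanging down (a stop bars it from swinging outward), 1.5 folded inward under the peg. An eye pushed inward lifts it (1 to 2 N); it drops once the plate's middle is inside y = 7 mm. Then a plate pulled outward meets it with its middle at y = 32 mm.
- oil_bottle: Small amber bottle, 28 mm in diameter, 62 mm high; bystander. Origin: centre of its underside.
- objective_can: White canister with black lid, 42 mm in diameter, 62 mm high; bystander. Origin: centre of its underside.
- slide_box: Flat green box, 70 x 85 x 33 mm; bystander. Origin: centre of its underside.
- slide_insert_tab (a point): Middle of the slide insert's gripping tab, 123 mm above its underside: 26 mm wide, 10 mm thick, 34 mm high (z 106 to 140).
- slot_foot (a point): On the post's face at x = 0, y = -55 mm of the stand, 125 mm above the table: the LOWEST place of the peg's axis. The peg's bracket is clamped anywhere from here to 40 mm higher, differently each time (axis 125 to 165 mm above the table). That height is not measured: see it, or feel for it, e.g. by setting the insert's lower edge lightly on the peg.
- end_foot (a point): Point plumb below (or at) the peg's free end, y = +45 mm of the stand, always 125 mm above the table whatever the peg's height. A hinge lug under the peg's end (8 mm wide, y = 36 to 44 mm) reaches 12 mm below the peg's axis, so an eye passes the end only if it takes in all from 5 mm above to 12 mm below that axis.
There are look-alikes about, which are no part of the job. Leave any blue look-alike of the slide_insert alone.

How it is judged:
By the outcome, as a careful person would: the job done as asked, in the order asked, and still so for the second after the job is handed in, with the robot touching nothing.
It also fails if it takes over 72 s, if anything falls off the work surface, if the arm or the gripper's body presses on something with over 40 N, if the wrist force passes 120 N, or if a joint passes its speed limit or range.

## Robot

A 7-joint arm with a two-finger parallel gripper is mounted at the origin on the work surface. World frame = base frame: x ahead of the robot, y to its left, z up, the work surface at z = 0. Lengths are in m, angles in rad, forces in N, time in s.
With the tool pointing down it reaches from about 0.425 to 0.925 m from the base axis. Payload 6.8 kg.
Tool frame: the origin (TCP) lies on the centre line of the jaws, within the pads' length; the fingertips stand 14 mm ahead of it and the grasp point (between the pads) lies 5 mm behind it (bot.finger_overhang is the distance from the TCP to the fingertips, in m); z points along the fingers, y is the line along which they close (so a half turn about z gives the same grasp; the last joint's range is limited). The gripper opens to 85 mm and grips with 20 to 120 N. Pads are 22 mm wide; open, the fingers measure 114 mm over their backs; the gripper's body (76 mm by 85 mm) begins 54 mm behind the grasp point. The pads swing forward as they close: fully open they stand 13 mm farther back than shut.
Start: joints at [1.182, 0.477, 0.022, 1.555, -0.011, 1.109, -0.083], TCP at [0.187, -0.649, 0.245] pointing down, gripper open.
Joint ranges: [-2.96, 2.96], [-0.34, 2.1], [-1.41, 1.46], [0.24, 2.44], [-1.37, 4.51], [0.17, 1.92], [-2.96, 2.96]. Speed limits (rad/s): [2.39, 2.39, 3.14, 3.14, 3.14, 3.14, 3.14].

## Interface

Orientations are given as a unit quaternion [w, x, y, z].
In Python, from station import bot gives the robot as it stands.
- The arm moves only by the shell command python3 -m inch 'ROWS' [OPENING] [FORCE]. ROWS is JSON, a list of rows, each a list of 4 numbers: the shift along the tool's x, y, z in m, then the turn about the tool's z in degrees. A call has 1 to 12 rows; each row shifts and turns the commanded pose from where the row before left it, along the tool's axes as they then stand; what a row does not reach is not made up. A row lasts 1/10 s, in which the tool goes at most 50 mm and 8.59 degrees, less where a joint would pass 70% of its speed; a pose out of reach is approached as far as the arm can. A call is refused whole if a number of a shift passes 0.05 or a number of a turn 8.59, either way. A call with a gripper value outside its range is refused whole. OPENING is the finger opening in m, from 0 to 0.0854, set as the call begins (- or left out, the last holds). The fingers move at their own pace and stop on an object; FORCE is the grip in N (left out, the last holds). Time passes only in rows, so rows that do not move let the fingers close. It gives the time, the measured TCP pose, the force, the opening and the grip force at its end, in the units of the state.
- bot.get_obs(): the state, without advancing time (a new reading comes with each control period).
- bot.read_camera(name): name is "side" or "top"; returns a dict with "color" (420x560x3 uint8, red, green, blue), "mtx" (3x3 intrinsics, pixels), "dist_coeffs" ([k1, k2, p1, p2, k3] as OpenCV has them; the pictures are not rectified), "world_from_camera" (4x4, takes a point from camera to world coordinates). Camera axes: x right, y up, looking along -z (the intrinsics and any distortion apply to the point x, -y, -z); pixel columns grow to the right and rows downward; lengths in m; the calibration is good to about 2 mm. A picture is of the moment at which its call begins. There is no depth.
- bot.hand_in(): hands the job in; it is judged then, once.
The state is a dict: "t": time; "q": joint angles; "joint_vel": joint speeds; "joint_torque": joint torques, N m; "eef_pos": TCP position; "tool_rot": TCP orientation; "contact_force": force on the tool from outside, world axes, zero at the start; "torque": the same for the moment, N m; "gripper_width": opening from 0.0 (shut) to 1.0 (fully open); "grasp_force": force on a finger pad.
Only numpy, scipy, OpenCV 4.12 (cv2) and the standard library are available. Lean on these libraries where they do the work, as an engineer would, in place of code of your own. Each camera call takes 0.05 s, during which the arm holds its last target. There are 200 camera calls.

## Working session

There is one attempt and no reset: what is moved stays moved. The work goes in short steps, Python scripts to look and compute and a shell command to move; the robot and the scene stay as the last step left them, time stands still between calls to the robot, and variables do not carry over. Pictures are saved under pics/ and viewed, at most 11 in all, crops included, and the job is handed in when it is done.

```bash
mkdir -p pics; ls; python3 - <<'E'
from station import bot
import cv2
o=bot.get_obs();print({k:o[k] for k in('t','eef_pos','tool_rot','contact_force','gripper_width')})
for n in('side','top'):
    c=bot.read_camera(n);cv2.imwrite(f'pics/{n}0.png',c['color'][:,:,::-1]);print(n,c['mtx'],c['dist_coeffs'],c['world_from_camera'])
E
```

```text
pics
{'t': 0.0, 'eef_pos': array([ 0.18686471, -0.64801354,  0.24429576]), 'tool_rot': array([-9.28201952e-04,  9.90158432e-01,  1.39947754e-01, -2.10960826e-04]), 'contact_force': array([-0.52957146,  0.72789103,  0.76076211]), 'gripper_width': 1.0032484703381412}
side [[379.49066333   0.         275.10218884]
 [  0.         379.49066333 209.28089856]
 [  0.           0.           1.        ]] [-0.05530582  0.          0.          0.          0.        ] [[ 0.92986567  0.1637075  -0.3294688   0.30852909]
 [-0.36713566  0.47057976 -0.80235035 -0.59312531]
 [ 0.02369058  0.8670378   0.49767883  0.45065156]
 [ 0.          0.          0.          1.        ]]
top [[383.84384296   0.         284.25134174]
 [  0.         383.84384296 216.44871492]
 [  0.           0.           1.        ]] [-0.0324564  0.         0.         0.         0.       ] [[-0.01068704  0.992718   -0.11998646  0.45848566]
 [-0.99987339 -0.00919437  0.01298707 -0.01085402]
 [ 0.0117893   0.12011006  0.99269058  0.9095663 ]
 [ 0.          0.          0.          1.        ]]
```

View pics/side0.png

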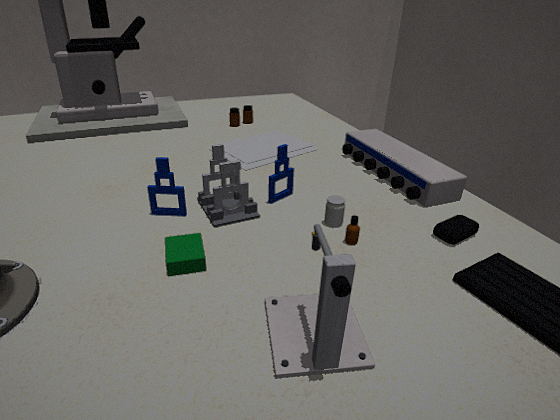

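View pics/top0.png

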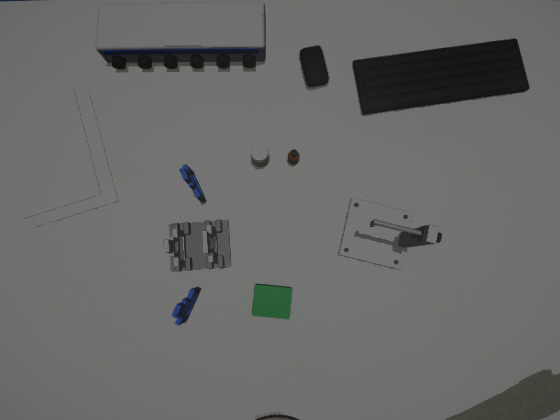

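The side view shows the slide insert with its tall tab at the back of the rack, near (217,160), and the dish insert in front of it. The stand is near (325,300), with its peg tip at about (318,230). In the top view the rack is at (200,245), with the slide insert in the left slot at column ~178. The peg runs from (425,236) to (373,223). I'll crop both views for measuring.

```bash
cat > h.py <<'E'
import numpy as np,cv2
def snap(n):
    from station import bot
    return bot.read_camera(n)
F=np.diag([1,-1,-1.])
def ray(c,px):
    u=cv2.undistortPoints(np.array([[px]],float),c['mtx'],c['dist_coeffs'])[0,0]
    W=c['world_from_camera'];return W[:3,3],W[:3,:3]@F@np.array([u[0],u[1],1])
def at(c,px,z):
    o,d=ray(c,px);return o+d*(z-o[2])/d[2]
def proj(c,P):
    W=c['world_from_camera'];p=(np.atleast_2d(P)-W[:3,3])@W[:3,:3]@F
    return cv2.projectPoints(p,np.zeros(3),np.zeros(3),c['mtx'],c['dist_coeffs'])[0][:,0]
def tri(ca,pa,cb,pb):
    o1,d1=ray(ca,pa);o2,d2=ray(cb,pb)
    s=np.linalg.lstsq(np.c_[d1,-d2],o2-o1,rcond=None)[0]
    a,b=o1+d1*s[0],o2+d2*s[1];return (a+b)/2,np.linalg.norm(a-b)
def crop(c,x0,y0,w,h,k,name):
    im=c['color'][y0:y0+h,x0:x0+w,::-1]
    im=np.clip(im.astype(float)*1.6,0,255).astype('uint8')
    im=cv2.resize(im,None,fx=k,fy=k,interpolation=cv2.INTER_CUBIC)
    for x in range(-(-x0//10)*10,x0+w,10): cv2.line(im,(int((x-x0+.5)*k),0),(int((x-x0+.5)*k),6 if x%50 else 14),(0,0,255),1)
    for y in range(-(-y0//10)*10,y0+h,10): cv2.line(im,(0,int((y-y0+.5)*k)),(6 if y%50 else 14,int((y-y0+.5)*k)),(0,0,255),1)
    return im
E
python3 - <<'E'
from h import *
t=snap('top');s=snap('side')
a=crop(t,155,210,90,70,4,'');b=crop(t,335,190,110,85,4,'')
c=crop(s,190,135,80,95,4,'');d=crop(s,255,215,125,165,3,'')
def pad(i,w,h): return cv2.copyMakeBorder(i[:h,:w],0,max(0,h-i.shape[0]),0,max(0,w-i.shape[1]),cv2.BORDER_CONSTANT)
cv2.imwrite('pics/m1.png',np.hstack([pad(a,360,380),pad(b,440,380)]))
cv2.imwrite('pics/m2.png',np.hstack([pad(c,320,495),pad(d,375,495)]))
E
```

```text
(no output)
```

View pics/m1.png

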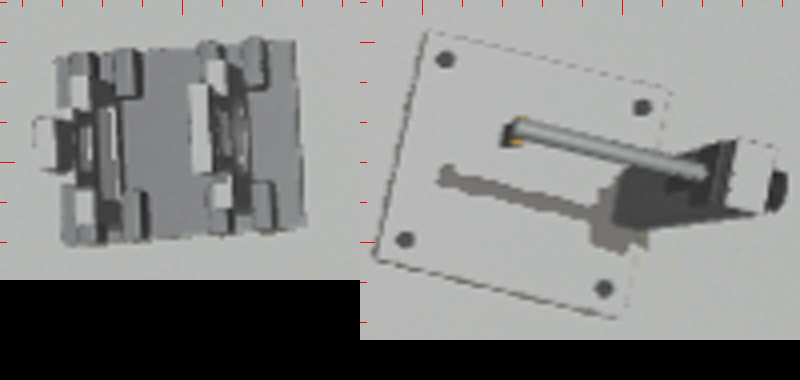

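View pics/m2.png

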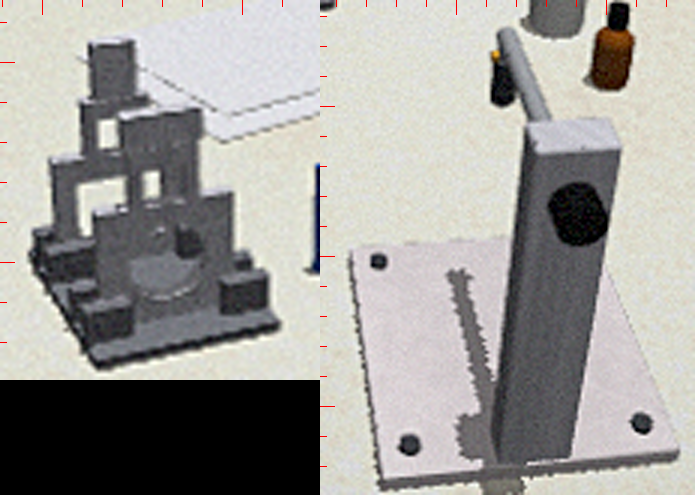

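The crops give these top-view pixels: rack plate corners (168.7,223), (228.7,220), (231.5,266.7) and (170.5,271); the tab's top face, centred at (166.2,246); and stand plate corners (352,198), (412.5,213), (400.5,269.5) and (338.5,255). The peg tip is at about (374,222.5) in the top view and (318,227) in the side view. Next I'll turn these into positions.

```bash
python3 - <<'E'
from h import *
t=snap('top');s=snap('side')
np.set_printoptions(precision=4,suppress=True)
def fit(px,z,sx,sy,name):
    P=np.array([at(t,p,z)[:2] for p in px]); c=P.mean(0)
    # corners order: (image UL,UR,LR,LL)= world (+x+y),(+x-y),(-x-y),(-x+y)
    print(name,'c',c,'sides',[np.linalg.norm(P[i]-P[i-1]).round(4) for i in range(4)])
    ex=(P[0]-P[3]+P[1]-P[2]);ey=(P[0]-P[1]+P[3]-P[2])
    yaw=np.mean([np.arctan2(ex[1],ex[0]),np.arctan2(-ey[0],ey[1])]);print(' yaw',np.degrees(yaw));return c,yaw
c,y=fit([(168.7,223),(228.7,220),(231.5,266.7),(170.5,271)],.008,.11,.14,'rack')
R=lambda y:np.array([[np.cos(y),-np.sin(y)],[np.sin(y),np.cos(y)]])
print('slot+37',c+R(y)@[0,.037],'tabtop',at(t,(166.2,246),.148),'side tab top',)
print('side proj of tab top', proj(s,np.r_[c+R(y)@[0,.037],.148]),'expect ~(217.5,146)', proj(t,np.r_[c+R(y)@[0,.037],.148]))
c,y=fit([(352,198),(412.5,213),(400.5,269.5),(338.5,255)],.010,.14,.15,'stand')
tip=c+R(y)@[0,.045];root=c+R(y)@[0,-.055]
print('tip',tip,'tri',tri(t,(374,222.5),s,(318.3,227)))
for z in(.125,.135,.145,.155,.165):
    print(z,'top',proj(t,[np.r_[tip,z],np.r_[root,z]]).ravel(),'side',proj(s,[np.r_[tip,z],np.r_[root,z]]).ravel())
E
```

```text
rack c [0.5019 0.1759] sides [np.float64(0.1125), np.float64(0.1417), np.float64(0.1097), np.float64(0.1422)]
 yaw 3.2742333151466143
slot+37 [0.4998 0.2128] tabtop [0.4938 0.2135 0.148 ] side tab top
side proj of tab top [[220.0096 144.1078]] expect ~(217.5,146) [[166.6138 242.9741]]
stand c [ 0.5244 -0.2386] sides [np.float64(0.1395), np.float64(0.1484), np.float64(0.1375), np.float64(0.1489)]
 yaw -14.513288033339645
tip [ 0.5357 -0.195 ] tri (array([ 0.5363, -0.1972,  0.1637]), np.float64(0.0027243852243836572))
0.125 top [368.6399 224.1609 415.6817 235.7881] side [314.1735 248.6778 331.0096 295.6365]
0.135 top [369.7675 223.669  417.4016 235.4431] side [314.6947 243.0776 331.8203 289.5484]
0.145 top [370.9241 223.1645 419.1653 235.0892] side [315.2245 237.373  332.6474 283.3218]
0.155 top [372.1106 222.6468 420.9746 234.7261] side [315.7632 231.5616 333.4912 276.9526]
0.165 top [373.3283 222.1154 422.8313 234.3534] side [316.3108 225.6407 334.3522 270.4365]
```

```bash
cat > g.py <<'E'
import sys,numpy as np
from scipy.spatial.transform import Rotation as Ro
from station import bot
x,y,z,yaw=map(float,sys.argv[1:5])
o=bot.get_obs();q=o['tool_rot'];R=Ro.from_quat([q[1],q[2],q[3],q[0]]).as_matrix()
cur=np.degrees(np.arctan2(R[1,0],R[0,0]));a=np.radians(yaw)
T=np.array([[np.cos(a),np.sin(a),0],[np.sin(a),-np.cos(a),0],[0,0,-1]])
d=np.array([x,y,z])-o['eef_pos']
print('t',o['t'],'pos',o['eef_pos'].round(4),'yaw',cur.round(2),'tilt',R[:,2].round(3),'turn first',(cur-yaw).round(2),'then shift',(T.T@d).round(4),'F',o['contact_force'].round(2),'grip',round(o['grasp_force'],1))
E
python3 -m inch '[[0,0,0,6.4],[0,0,0,6.4],[0.035,-0.035,-0.002,0],[0.035,-0.035,-0.002,0],[0.035,-0.035,-0.002,0],[0.035,-0.035,-0.002,0],[0.035,-0.035,-0.002,0],[0.035,-0.035,-0.002,0],[0.035,-0.035,-0.002,0],[0.035,-0.035,-0.002,0],[0,0,0,0]]' 0.05
python3 g.py 0.494 0.2135 0.24 3.3
```

```text
t: 1.4
eef_pos: [0.4566, -0.3456, 0.2618]
tool_rot: [-0.001, 0.999, 0.035, 0.002]
contact_force: [-0.5, -0.2, 0.1]
gripper_width: 0.586
grasp_force: 0.0
t 1.4 pos [ 0.4566 -0.3456  0.2618] yaw 3.99 tilt [ 0.004  0.003 -1.   ] turn first 0.69 then shift [ 0.0695 -0.556   0.0218] F [-0.48 -0.19  0.07] grip 0.0
```

```bash
python3 -m inch '[[0,0,0,0.7],[0.006,-0.049,0,0],[0.006,-0.049,0,0],[0.006,-0.049,0,0],[0.006,-0.049,0,0],[0.006,-0.049,0,0],[0.006,-0.049,0,0],[0.006,-0.049,0.003,0],[0.006,-0.049,0.003,0],[0.006,-0.049,0.004,0],[0.006,-0.049,0.004,0],[0.006,-0.049,0.004,0]]' 
python3 -m inch '[[0,0,0,0],[0,0,0,0],[0,0,0,0]]' 
python3 g.py 0.494 0.2135 0.135 3.3
python3 - <<'E'
from h import *
t=snap('top');s=snap('side')
a=crop(t,130,190,120,100,3,'');c=crop(s,170,90,100,130,4,'')
h=520
p=lambda i:cv2.copyMakeBorder(i,0,h-i.shape[0],0,0,cv2.BORDER_CONSTANT)
cv2.imwrite('pics/m3.png',np.hstack([p(a),p(c)]))
E
```

```text
t: 2.6
eef_pos: [0.4929, 0.1881, 0.2432]
tool_rot: [0.0, 1.0, 0.02, 0.0]
contact_force: [0.8, -0.0, 0.5]
gripper_width: 0.586
grasp_force: 0.0
t: 2.9
eef_pos: [0.4927, 0.1858, 0.243]
tool_rot: [0.001, 1.0, 0.021, -0.0]
contact_force: [0.9, -0.3, -0.4]
gripper_width: 0.583
grasp_force: 0.0
t 2.9 pos [0.4927 0.1858 0.243 ] yaw 2.37 tilt [-0.    -0.001 -1.   ] turn first -0.93 then shift [ 0.0029 -0.0276  0.108 ] F [ 0.85 -0.27 -0.37] grip 0.0
```

View pics/m3.png

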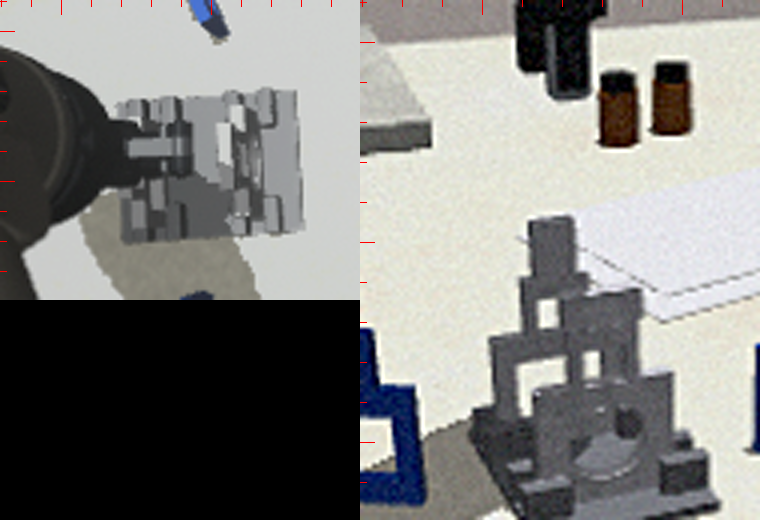

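The picture shows the gripper above and slightly to the −y side of the tab. The tab's top is at side pixel (217.5,145), which matches the estimate, so I'll shift across and go down.

```bash
python3 -m inch '[[0.0015,-0.014,0,-0.9],[0.0015,-0.0135,0,0],[0,0,0,0],[0,0,0.02,0],[0,0,0.02,0],[0,0,0.02,0],[0,0,0.02,0],[0,0,0,0],[0,0,0,0]]'
python3 g.py 0.494 0.2135 0.135 3.3
python3 - <<'E'
from h import *
t=snap('top');s=snap('side')
a=crop(t,130,190,110,100,3,'');c=crop(s,180,110,80,100,5,'')
h=520
p=lambda i:cv2.copyMakeBorder(i,0,h-i.shape[0],0,0,cv2.BORDER_CONSTANT)
cv2.imwrite('pics/m4.png',np.hstack([p(a),p(c)]))
E
```

```text
t: 3.9
eef_pos: [0.4937, 0.2163, 0.1635]
tool_rot: [0.0, 1.0, 0.031, -0.0]
contact_force: [-0.6, -0.3, 0.1]
gripper_width: 0.586
grasp_force: 0.0
t 3.9 pos [0.4937 0.2163 0.1635] yaw 3.51 tilt [-0. -0. -1.] turn first 0.21 then shift [0.0002 0.0028 0.0285] F [-0.56 -0.26  0.07] grip 0.0
```

View pics/m4.png

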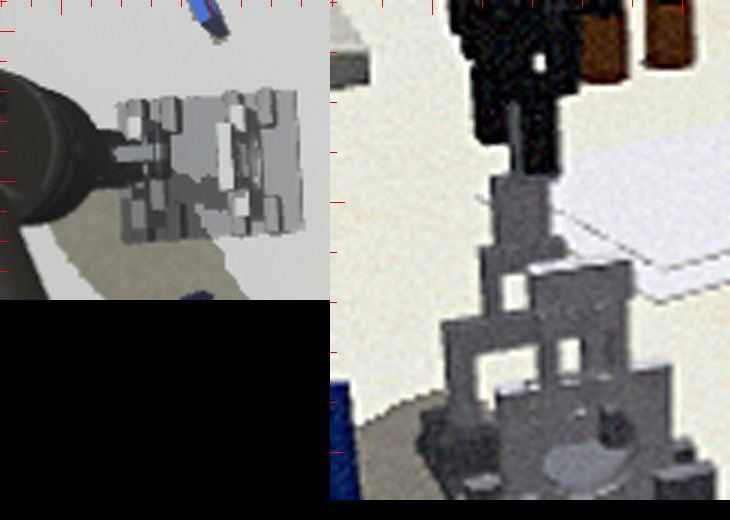

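The fingers straddle the tab with no overlap: tab at side (219,150), fingers at columns 211 and 221. I'll lower and grip.

```bash
python3 -m inch '[[0,0.0028,0,0],[0,0,0.014,0],[0,0,0.014,0],[0,0,0,0],[0,0,0,0]]'
python3 -m inch '[[0,0,0,0],[0,0,0,0],[0,0,0,0],[0,0,0,0],[0,0,0,0],[0,0,0,0],[0,0,0,0],[0,0,0,0],[0,0,0,0]]' 0 50
python3 g.py 0.494 0.2135 0.165 3.3
```

```text
t: 4.5
eef_pos: [0.4933, 0.2131, 0.1344]
tool_rot: [0.0, 1.0, 0.031, -0.001]
contact_force: [-1.0, 0.1, 0.2]
gripper_width: 0.588
grasp_force: 0.0
t: 5.4
eef_pos: [0.4943, 0.2135, 0.1358]
tool_rot: [-0.0, 1.0, 0.03, 0.001]
contact_force: [0.1, 0.1, 6.3]
gripper_width: 0.11
grasp_force: 50.5
t 5.4 pos [0.4943 0.2135 0.1358] yaw 3.49 tilt [ 0.001  0.    -1.   ] turn first 0.19 then shift [-0.0003  0.     -0.0292] F [0.11 0.14 6.27] grip 50.5
```

```bash
python3 -m inch '[[0,0,-0.005,0],[0,0,-0.005,0],[0,0,-0.005,0],[0,0,-0.005,0],[0,0,-0.005,0],[0,0,-0.005,0],[0,0,-0.03,0],[0,0,-0.04,0],[0,0,-0.04,0],[0,0,0,0],[0,0,0,0]]'
python3 g.py 0.535 -0.07 0.32 -14.5
python3 - <<'E'
from h import *
s=snap('side');t=snap('top')
cv2.imwrite('pics/m5.png',crop(s,160,20,140,110,5,''))
E
```

```text
t: 6.5
eef_pos: [0.4941, 0.2134, 0.2762]
tool_rot: [-0.0, 1.0, 0.03, 0.001]
contact_force: [-0.4, -0.2, -1.7]
gripper_width: 0.105
grasp_force: 49.6
t 6.5 pos [0.4941 0.2134 0.2762] yaw 3.48 tilt [ 0.002  0.    -1.   ] turn first 17.98 then shift [ 0.1105  0.2641 -0.0438] F [-0.36 -0.22 -1.73] grip 49.6
```

View pics/m5.png

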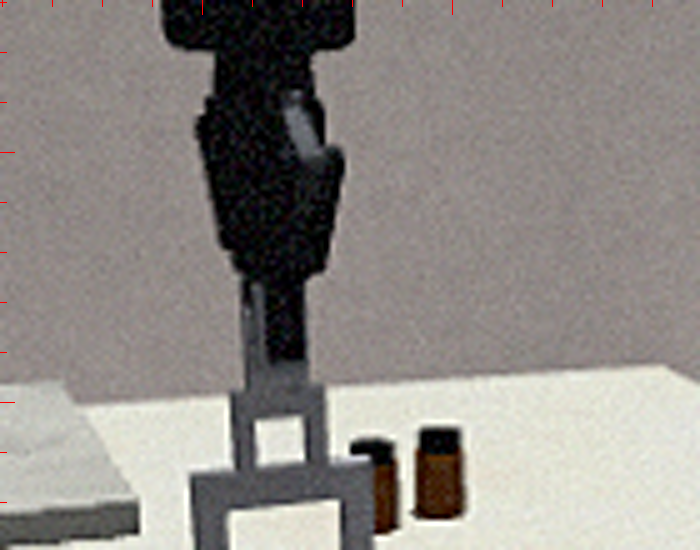

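The insert hangs straight in the grip, with the eye clear at about (215,108). I'll take it over the peg now.

```bash
python3 -m inch '[[0,0,-0.03,6],[0,0,-0.03,6],[0,0,0,6],[0.016,0.046,0,0],[0.016,0.046,0,0],[0.016,0.046,0,0],[0.016,0.046,0,0],[0.016,0.046,0,0],[0.016,0.046,0,0],[0.016,0.046,0,0],[0.016,0.046,0,0],[0,0,0,0]]'
python3 g.py 0.5282 -0.2241 0.312 -14.5
```

```text
t: 7.8
eef_pos: [0.5236, -0.1837, 0.333]
tool_rot: [0.002, 0.991, -0.132, -0.002]
contact_force: [0.6, -0.3, -1.2]
gripper_width: 0.107
grasp_force: 49.8
t 7.8 pos [ 0.5236 -0.1837  0.333 ] yaw -15.18 tilt [-0.004 -0.003 -1.   ] turn first -0.68 then shift [0.0146 0.038  0.021 ] F [ 0.57 -0.26 -1.21] grip 49.8
```

```bash
python3 -m inch '[[0.0075,0.019,0,-0.7],[0.0075,0.019,0,0],[0,0,0.01,0],[0,0,0.01,0],[0,0,0,0],[0,0,0,0]]'
python3 g.py 0.5282 -0.2241 0.312 -14.5
python3 - <<'E'
from h import *
t=snap('top');s=snap('side')
a=crop(t,335,180,110,100,3,'');c=crop(s,270,150,100,130,4,'')
h=520
p=lambda i:cv2.copyMakeBorder(i,0,h-i.shape[0],0,0,cv2.BORDER_CONSTANT)
cv2.imwrite('pics/m6.png',np.hstack([p(a),p(c)]))
E
```

```text
t: 8.4
eef_pos: [0.5306, -0.2142, 0.3144]
tool_rot: [-0.0, 0.993, -0.119, -0.001]
contact_force: [0.0, 0.1, -0.7]
gripper_width: 0.105
grasp_force: 49.8
t 8.4 pos [ 0.5306 -0.2142  0.3144] yaw -13.71 tilt [-0.002  0.001 -1.   ] turn first 0.79 then shift [0.0002 0.0102 0.0024] F [ 0.03  0.1  -0.67] grip 49.8
```

View pics/m6.png

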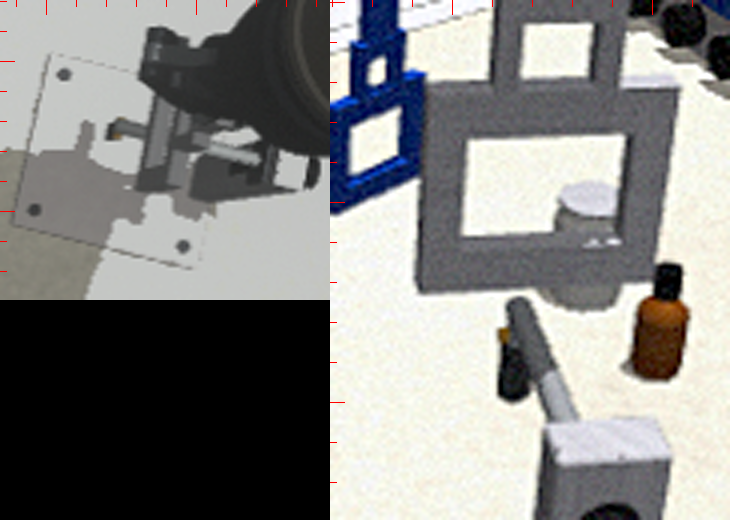

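The plate hangs above the peg. Its lower edge runs at side (275–333, 222) and the peg tip is at (318,228). I'll move 6 mm inward and come down in small steps to feel for the peg.

```bash
python3 -m inch '[[0,0.006,0,0.8],[0,0,0.006,0],[0,0,0.004,0],[0,0,0.001,0],[0,0,0.001,0],[0,0,0.001,0],[0,0,0.001,0],[0,0,0,0]]'
python3 -m inch '[[0,0,0.001,0],[0,0,0.001,0],[0,0,0,0]]'
python3 -m inch '[[0,0,0.001,0],[0,0,0,0],[0,0,0,0]]'
```

```text
t: 9.3
eef_pos: [0.5294, -0.2214, 0.3012]
tool_rot: [-0.0, 0.992, -0.127, -0.0]
contact_force: [-0.8, 0.9, -1.5]
gripper_width: 0.107
grasp_force: 49.8
t: 9.6
eef_pos: [0.5293, -0.2214, 0.2992]
tool_rot: [-0.0, 0.992, -0.127, -0.0]
contact_force: [-0.4, 0.4, -1.6]
gripper_width: 0.105
grasp_force: 49.8
t: 9.9
eef_pos: [0.5294, -0.2214, 0.2983]
tool_rot: [0.0, 0.992, -0.127, -0.0]
contact_force: [0.4, -0.2, -2.0]
gripper_width: 0.105
grasp_force: 49.8
```

```bash
for i in 1 2; do python3 -m inch '[[0,0,0.001,0],[0,0,0,0],[0,0,0,0]]' | grep -E 'pos|contact'; done
python3 -m inch '[[0,0,0.0005,0],[0,0,0,0],[0,0,0,0]]'| grep -E 'pos|contact'
```

```text
eef_pos: [0.5294, -0.2214, 0.2973]
contact_force: [0.2, -0.3, -1.0]
eef_pos: [0.5296, -0.2215, 0.297]
contact_force: [-1.0, -0.7, 4.2]
eef_pos: [0.5297, -0.2216, 0.2969]
contact_force: [-2.0, 0.4, 6.5]
```

Contact came at TCP z ≈ 0.297, so the peg axis is at ≈ 0.164, which agrees with vision. The insertion height is 91.5 mm lower, at TCP 0.2056. I'll lift, back out beyond the tip, and lower.

```bash
python3 -m inch '[[0,0,-0.01,0],[0,0,-0.01,0],[0,-0.035,0,0],[0,-0.035,0,0],[0,0,0.03,0],[0,0,0.03,0],[0,0,0.03,0],[0,0,0.015,0],[0,0,0,0],[0,0,0,0]]' |grep -E 'pos|contact'
python3 g.py 0.5467 -0.1565 0.2056 -14.5
python3 - <<'E'
from h import *
t=snap('top');s=snap('side')
a=crop(t,335,180,110,100,3,'');c=crop(s,270,150,100,130,4,'')
h=520
p=lambda i:cv2.copyMakeBorder(i,0,h-i.shape[0],0,0,cv2.BORDER_CONSTANT)
cv2.imwrite('pics/m7.png',np.hstack([p(a),p(c)]))
E
```

```text
eef_pos: [0.5475, -0.1537, 0.2115]
contact_force: [1.0, 0.1, -1.1]
t 11.8 pos [ 0.5475 -0.1537  0.2115] yaw -14.61 tilt [ 0.001 -0.    -1.   ] turn first -0.11 then shift [-0.0001  0.0029  0.0059] F [ 0.97  0.09 -1.06] grip 49.7
```

View pics/m7.png

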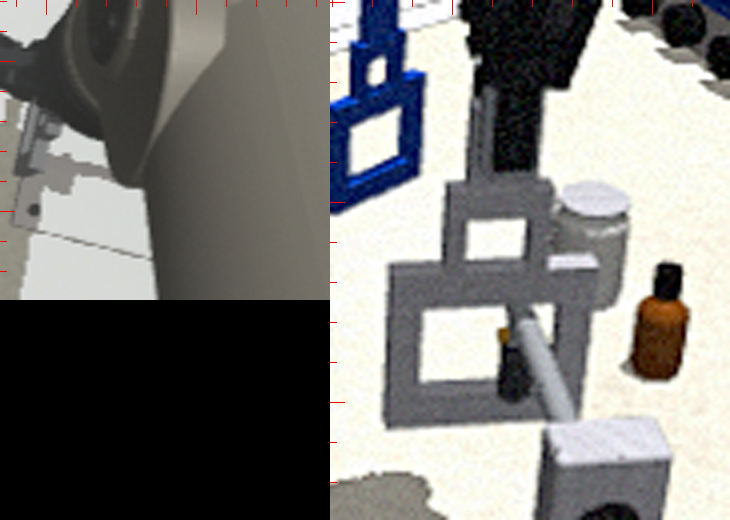

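The plate hangs beyond the peg tip, with the eye at side (311.7,210.7) and the peg tip at (317,227). I'll check the lateral and height alignment through the same camera.

```bash
python3 - <<'E'
from h import *
s=snap('side');np.set_printoptions(precision=4,suppress=True)
y=np.radians(-14.5);ex=np.array([np.cos(y),np.sin(y),0]);u=np.array([-np.sin(y),np.cos(y),0]);C=np.array([.5244,-.2386,0])
def pl(px,Y):
    o,d=ray(s,px);k=(Y-(o-C)@u)/(d@u);P=o+k*d-C;return P@ex,P[2]
T=np.array([.5475,-.1537,0])-C;print('TCP local',T@ex,T@u)
print('eye seen',pl((311.7,210.7),T@u-.005),'model z',.2115-.0448)
# eye corners on the near face
for p in((467,218),(527,218),(525,262),(465,264)): print(' eye corner',pl((270+(p[0]-330)/4-.5,150+p[1]/4-.5),T@u-.005))
print('tip seen',pl((318.3,227),.045))
for P in [C+u*.045,C-u*.02]: print(proj(s,[P+[0,0,.1643]]))
E
```

```text
TCP local 0.0011069481485122177 0.08797951276175894
eye seen (np.float64(0.0011226814120182224), np.float64(0.167447417055673)) model z 0.1667
 eye corner (np.float64(-0.01174372584998043), np.float64(0.17949961315541257))
 eye corner (np.float64(0.011012151591022574), np.float64(0.17848723537533856))
 eye corner (np.float64(0.011816071050699385), np.float64(0.15942609406213581))
 eye corner (np.float64(-0.011274447865931226), np.float64(0.15969601806945227))
tip seen (np.float64(0.0030857837211554343), np.float64(0.16256232674219911))
[[316.2685 226.0662]]
[[327.2801 253.4215]]
```

```bash
python3 -m inch '[[0.0015,0.006,0.006,0],[0,0.012,0,0],[0,0.01,0,0],[0,0,0,0],[0,0,0,0]]' |grep -E 'pos|contact'
python3 g.py 0.5259 -0.2389 0.2056 -14.5
```

```text
eef_pos: [0.5413, -0.1818, 0.2049]
contact_force: [0.4, -0.3, -1.7]
t 12.45 pos [ 0.5413 -0.1818  0.2049] yaw -14.69 tilt [ 0.  0. -1.] turn first -0.19 then shift [-0.0006  0.0592 -0.0007] F [ 0.37 -0.26 -1.66] grip 49.8
```

```bash
python3 -m inch '[[0,0.003,-0.0006,0],[0,0.003,0,0],[0,0.003,0,0],[0,0.003,0,0],[0,0,0,0]]' |grep -E 'pos|contact'
python3 -m inch '[[0,0.003,0,0],[0,0.003,0,0],[0,0,0,0]]' |grep -E 'pos|contact'
python3 -m inch '[[0,0.003,0,0],[0,0.003,0,0],[0,0,0,0]]' |grep -E 'pos|contact'

```

```text
eef_pos: [0.5382, -0.1933, 0.2054]
contact_force: [0.2, 1.4, -2.8]
eef_pos: [0.5367, -0.1991, 0.2054]
contact_force: [0.0, 0.7, -2.6]
eef_pos: [0.5351, -0.2051, 0.2054]
contact_force: [0.1, -0.4, -1.5]
```

```bash
python3 -m inch '[[0,0.003,0,0],[0,0.003,0,0],[0,0.003,0,0],[0,0,0,0]]' |grep -E 'pos|contact'
python3 -m inch '[[0,0.003,0,0],[0,0.003,0,0],[0,0.003,0,0],[0,0,0,0]]' |grep -E 'pos|contact'
python3 -m inch '[[0,0.003,0,0],[0,0.003,0,0],[0,0.003,0,0],[0,0,0,0]]' |grep -E 'pos|contact'
python3 -m inch '[[0,0.003,0,0],[0,0.003,0,0],[0,0.003,0,0],[0,0,0,0],[0,0,0,0]]' |grep -E 'pos|contact'
python3 g.py 0.5259 -0.2389 0.2056 -14.5
python3 - <<'E'
from h import *
t=snap('top');s=snap('side')
cv2.imwrite('pics/m8.png',crop(s,270,150,100,130,4,''))
E
```

```text
eef_pos: [0.5329, -0.2139, 0.2054]
contact_force: [0.0, -0.4, -1.7]
eef_pos: [0.5306, -0.2225, 0.2054]
contact_force: [0.0, -0.2, -1.8]
eef_pos: [0.5283, -0.2312, 0.2055]
contact_force: [-0.4, 0.2, -1.5]
eef_pos: [0.5263, -0.2393, 0.2054]
contact_force: [1.2, 0.5, -1.3]
t 15.25 pos [ 0.5263 -0.2393  0.2054] yaw -14.63 tilt [ 0.  0. -1.] turn first -0.13 then shift [-0.0005 -0.0003 -0.0002] F [ 1.19  0.53 -1.33] grip 49.8
```

View pics/m8.png

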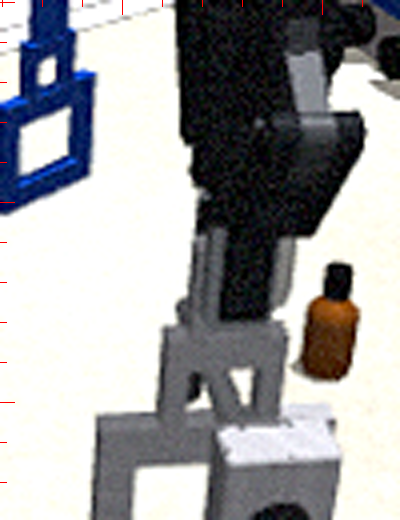

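The peg passes through the eye, with the dark flap hanging beyond it at about (318,246). Now the tug: I'll go outward to y≈26, then by millimetres.

```bash
python3 -m inch '[[0,-0.005,0,0],[0,-0.005,0,0],[0,-0.005,0,0],[0,-0.005,0,0],[0,-0.005,0,0],[0,-0.002,0,0],[0,0,0,0],[0,0,0,0]]' |grep -E 'pos|contact'
for i in 1 2 3; do python3 -m inch '[[0,-0.001,0,0],[0,0,0,0],[0,0,0,0]]' |grep -E 'pos|contact';done
```

```text
eef_pos: [0.533, -0.2133, 0.2054]
contact_force: [0.3, 0.2, -1.6]
eef_pos: [0.5333, -0.2122, 0.2054]
contact_force: [-0.1, 0.8, -1.6]
eef_pos: [0.5336, -0.2111, 0.2054]
contact_force: [0.4, -0.7, -2.2]
eef_pos: [0.5339, -0.2101, 0.2054]
contact_force: [0.8, 0.4, -1.8]
```

```bash
for i in 1 2; do python3 -m inch '[[0,-0.001,0,0],[0,0,0,0],[0,0,0,0]]' |grep -E 'pos|contact';done; python3 g.py 0.5259 -0.2389 0.2056 -14.5
```

```text
eef_pos: [0.5341, -0.2092, 0.2054]
contact_force: [-0.1, 0.0, -1.6]
eef_pos: [0.5344, -0.2082, 0.2054]
contact_force: [-0.3, -0.8, -2.5]
t 17.65 pos [ 0.5344 -0.2082  0.2054] yaw -14.61 tilt [-0.  0. -1.] turn first -0.11 then shift [-0.0005  0.0319 -0.0002] F [-0.35 -0.83 -2.46] grip 49.8
```

```bash
for i in 1 2 3; do python3 -m inch '[[0,-0.0007,0,0],[0,0,0,0],[0,0,0,0]]' |grep -E 'pos|contact';done
```

```text
eef_pos: [0.5345, -0.2075, 0.2054]
contact_force: [-1.4, 0.4, -1.6]
eef_pos: [0.5346, -0.2072, 0.2054]
contact_force: [-0.1, -1.1, -1.5]
eef_pos: [0.5347, -0.2069, 0.2054]
contact_force: [-0.3, -3.4, -1.8]
```

```bash
for i in 1 2; do python3 -m inch '[[0,-0.0007,0,0],[0,0,0,0],[0,0,0,0]]' |grep -E 'pos|contact';done
```

```text
eef_pos: [0.5347, -0.2067, 0.2054]
contact_force: [-1.0, -4.9, -0.8]
eef_pos: [0.5347, -0.2066, 0.2055]
contact_force: [-0.4, -6.5, -1.6]
```

It locks: the outward position stopped while the force rose to 6.5 N. I'll move back inward, then set the eye's top bar down on the peg.

```bash
python3 -m inch '[[0,0.004,0,0],[0,0.006,0,0],[0,0.006,0,0],[0,0.005,0,0],[0,0,0.001,0],[0,0,0,0],[0,0,0,0]]' |grep -E 'pos|contact'
for i in 1 2 3; do python3 -m inch '[[0,0,0.0006,0],[0,0,0,0],[0,0,0,0]]' |grep -E 'pos|contact';done
```

```text
eef_pos: [0.5301, -0.2248, 0.2044]
contact_force: [-0.3, -0.3, -1.7]
eef_pos: [0.53, -0.225, 0.2038]
contact_force: [0.5, 1.3, -1.1]
eef_pos: [0.53, -0.2251, 0.2032]
contact_force: [0.4, -0.5, -1.2]
eef_pos: [0.5301, -0.2252, 0.2031]
contact_force: [-1.5, 0.6, 3.3]
```

```bash
python3 -m inch '[[0,0,-0.0004,0],[0,0,0,0]]' - 20|grep -E 'pos|contact|grasp'
python3 -m inch '[[0,0,0,0],[0,0,0,0],[0,0,0,0],[0,0,0,0],[0,0,0,0],[0,0,0,0]]' 0.03 
python3 -m inch '[[0,0,-0.004,0],[0,0,-0.01,0],[0,0,-0.01,0],[0,0,-0.02,0],[0,0,-0.03,0],[0,0,-0.03,0],[0,0,0,0],[0,0,0,0]]'|grep -E 'pos|contact'
python3 -m inch '[[0,-0.04,-0.02,0],[0,-0.05,0,0],[0,-0.05,0,0],[0,-0.05,0,0],[0,-0.05,0,0],[0,-0.05,0,0],[0,0,0,0],[0,0,0,0],[0,0,0,0],[0,0,0,0],[0,0,0,0]]'
python3 - <<'E'
from h import *
t=snap('top');s=snap('side')
a=crop(t,335,180,110,100,3,'');c=crop(s,270,180,100,130,4,'')
h=520
p=lambda i:cv2.copyMakeBorder(i,0,h-i.shape[0],0,0,cv2.BORDER_CONSTANT)
cv2.imwrite('pics/m9.png',np.hstack([p(a),p(c)]))
E
```

```text
eef_pos: [0.5301, -0.2252, 0.2031]
contact_force: [-1.6, 1.4, 1.8]
grasp_force: 50.3
t: 21.55
eef_pos: [0.5299, -0.2252, 0.203]
tool_rot: [0.0, 0.992, -0.127, 0.0]
contact_force: [-0.1, 1.0, -0.2]
gripper_width: 0.349
grasp_force: 0.0
eef_pos: [0.5304, -0.2253, 0.3085]
contact_force: [-0.7, 0.2, -0.1]
t: 23.45
eef_pos: [0.603, 0.0538, 0.327]
tool_rot: [0.0, 0.992, -0.128, -0.0]
contact_force: [0.1, 0.4, -0.1]
gripper_width: 0.353
grasp_force: 0.0
```

View pics/m9.png

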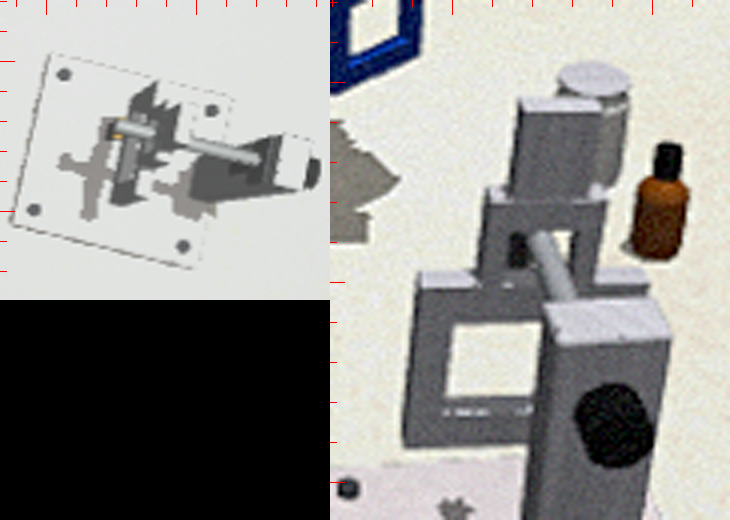

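The insert hangs level on the peg, with the flap hanging outside it at about (317,242) and the gripper clear. I'll wait, check that it's still, and hand in.

```bash
python3 -m inch '[[0,0,0,0],[0,0,0,0],[0,0,0,0],[0,0,0,0],[0,0,0,0],[0,0,0,0],[0,0,0,0],[0,0,0,0],[0,0,0,0],[0,0,0,0],[0,0,0,0],[0,0,0,0]]' >/dev/null
python3 - <<'E'
from h import *
from station import bot
f=lambda:cv2.GaussianBlur(snap('side')['color'][190:320,280:355].astype(np.float32),(5,5),0)
a=f()
for _ in range(6): b=f()
d=np.abs(a-b).max();print('diff',d)
if d<25: print(bot.hand_in())
E
```

```text
diff 8.332031
the job is handed in; nothing more can be done
None
```

The slide insert hangs still on the stand's peg with the flap shut behind it. The tug check held at about 6.5 N, the gripper is clear of everything, and I handed the job in at about 25 s of the 72 s allowed.

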